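Close the laser's manual beam shutter

TASK

Close the laser's manual beam shutter: with the fingers shut, push the red-knobbed lever round, whichever way is nearer, until the slot across the steel locking disc lines up with the brass shutter bar, then push the bar by its black thumb plate through the disc until it is fully home. Only push with the fingertips - do not grip or lift anything, and force nothing - and leave the loose things lying around it undisturbed.

Things in the scene. Friction and masses are not known exactly. Their poses are not given: they have to be found in the camera images.
- shutter: Shutter assembly, fixed to the table: black base plate (x -102 to +94, y -50 to +50 mm, 12 mm high) carrying guide, locking disc and housing in a row, and a white laser head. Origin: on the disc's upright axis, at table height. x is the direction in which the bar is pushed in, y points to the laser head, z up. Millimetres below are in this frame.
- guide (a point): Centre of the top of the bar's guide block, at x -69, y 0, z 44.5 mm: the block spans x -90 to -48 mm and is 38 mm wide. The bar slides in it.
- housing (a point): Centre of the top of the black shutter housing, at x +66, y 0, z 85 mm: 40 x 64 mm, its top has a yellow label. The laser head behind it spans x +36 to +96, y +32 to +256 mm, up to 80 mm high; the output coupler on its other side spans x +50 to +82, y -32 to -80 mm, up to 52 mm high.
- lock_disc (a joint): Angle (rad) of the steel disc. Its slot lies along the bar at 0 and, the other way round, at 3.1416 (pi); either will do. The lever points to -y at 0, to -x (back over the guide) at pi/2, to +y at pi; it grows clockwise seen from above. Stops at -0.2 and 3.34; starts between 0.5 and 2.64. Friction holds it where it is left; 2 to 3 N at the knob moves it.
- slot (a point): Centre of the disc's slot, on the disc's axis, 36 mm above the table. Disc: 36 mm radius, top at 47 mm. Slot: 16 mm wide, 20 mm at the rim, right across the disc, along this point's x axis, open at the top. The point turns with the disc. The bar's tapered nose draws the disc true from about 0.1 rad off; farther off the disc blocks the bar.
- knob (a point): Middle of the upright red knob at the end of the disc's lever, 68 mm from the disc's axis: a cylinder 18 mm in diameter, 53 to 89 mm above the table, this point at 71 mm. The dark lever under it is 14 mm wide, 47 to 53 mm above the table.
- shutter_bar (a joint): How far (m) the brass bar (12 x 12 mm, 30 to 42 mm above the table) is pushed in along +x: 0 drawn out, as it starts, its nose 7 mm short of the disc; 0.120 fully home, the thumb plate against the guide. It takes about 4 to 6 N to slide and stays where it is left.
- thumb_plate (a point): Centre of the outer (pushing) face of the bar's black upright thumb plate: 8 mm thick, 40 mm wide, 16 to 60 mm above the table, this point at 38 mm. The face looks to -x; it is at x -218 mm at the start, -98 mm when home.
- screwdriver: Bystander, loose, to be left alone: screwdriver lying on the table beside the bar, orange handle, 180 mm long; origin at the centre of its underside line.
- lens_mount: Bystander, loose, to be left alone: black lens mount with round glass lens on a small foot, 36 x 56 x 101 mm high; origin at the centre of its underside.
- post: Bystander, loose, to be left alone: bare steel pedestal post, 32 mm foot, 66 mm high; origin at the centre of its underside.
- flange_clamp: Bystander, loose, to be left alone: aluminium vacuum flange clamp ring lying flat, about 54 mm across, 16 mm high, with its wing nut; origin at the centre of its underside.
- screw_tray: Bystander, loose, to be left alone: blue two-compartment tray of screws, 100 x 75 x 24 mm; origin at the centre of its underside.
- stage_insert: Bystander, loose, to be left alone: black flat stage insert with a round hole, 120 x 85 x 7 mm; origin at the centre of its underside.
- wash_bottle: Bystander, loose, to be left alone: white plastic bottle with red cap, 58 mm diameter, 150 mm high; origin at the centre of its underside.

How it is judged:
By the outcome, as a careful person would: the job done as asked, in the order asked, and still so for the second after the job is handed in, with the robot touching nothing.
It also fails if it takes over 56 s, if anything falls off the work surface, if the arm or the gripper's body presses on something with over 40 N, if the wrist force passes 120 N, or if a joint passes its speed limit or range.

ROBOT

A 7-joint arm with a two-finger parallel gripper is mounted at the origin on the work surface. World frame = base frame: x ahead of the robot, y to its left, z up, the work surface at z = 0. Lengths are in m, angles in rad, forces in N, time in s.
With the tool pointing down it reaches from about 0.425 to 0.875 m from the base axis. Payload 8.4 kg.
Tool frame: the origin (TCP) lies at the very end of the fingers, on their centre line; the grasp point (between the pads) lies 19 mm behind it (manip.grasp_offset is the distance from the TCP to the grasp point, in m); z points along the fingers, x is the direction in which the jaws open and shut, and the axes are right-handed (so a half turn about z gives the same grasp; the last joint's range is limited). The gripper opens to 85 mm and grips with 20 to 120 N. Pads are 22 mm wide; open, the fingers measure 114 mm over their backs; the gripper's body (76 mm by 85 mm) begins 54 mm behind the grasp point. The pads swing forward as they close: fully open they stand 13 mm farther back than shut.
Start: joints at [-1.23, 0.333, 0.04, 1.465, -0.013, 1.343, -0.059], TCP at [0.277, 0.588, 0.231] pointing down, gripper open.
Joint ranges: [-2.58, 2.58], [-0.38, 2.09], [-1.3, 1.39], [0.25, 2.4], [-1.5, 4.64], [0.08, 2.09], [-2.65, 2.65]. Speed limits (rad/s): [2.22, 2.22, 2.79, 2.79, 3.14, 3.14, 3.14].

INTERFACE

Orientations are given as a unit quaternion [x, y, z, w].
In Python, from cell import manip gives the robot as it stands. The module is installed in compiled form; this text tells all that it offers.
- The arm moves only by the shell command python3 -m inch 'ROWS' [OPENING] [FORCE]. ROWS is JSON, one flat list of numbers, 4 for each row, row after row: the shift along the tool's x, y, z in mm, then the turn about the tool's z in degrees. A call has 1 to 12 rows; each row is the pose to reach, as a shift and turn from the pose commanded when the call began, along the tool's axes at that moment; what a row does not reach only later rows make up. A row lasts 1/10 s, in which the tool goes at most 50 mm and 8.59 degrees, less where a joint would pass 70% of its speed; a pose out of reach is approached as far as the arm can. A call with a gripper value outside its range is refused whole. OPENING is the opening, from -1 (shut) to 1 (fully open), so that 0 is half open, set as the call begins (- or left out, the last holds). The fingers move at their own pace and stop on an object; FORCE is the grip in N (left out, the last holds). Time passes only in rows, so rows that repeat a pose let the fingers close. It gives the time, the measured TCP pose, the force and the opening at its end, in the units of the state.
- manip.state(): the state, without advancing time (a new reading comes with each control period).
- manip.read_camera(name): name is "side" or "top"; returns the picture (384x512x3 uint8, blue, green, red); there is no depth.
- manip.camera_params(name): a dict with "fov_y" (degrees; the focal length in pixels is half the picture's height over the tangent of half this angle, whatever the lens; pixels are square), "cx", "cy" (the principal point, pixels), "R" (3x3) and "t" (3): a world point X has camera coordinates R X + t. Camera axes: x right, y down, z forward; pixel columns grow to the right and rows downward; lengths in m; the calibration is good to about 2 mm. A picture is of the moment at which its call begins. camera_params takes no time and is no camera call.
- manip.sign_off(): hands the job in, once; it reports no verdict.
The state is a dict: "time_s": time; "qpos": joint angles; "qd": joint speeds; "tau": joint torques, N m; "eef_pos": TCP position; "tcp_rot": TCP orientation; "ft_force": force on the tool from outside, world axes, zero at the start; "torque": the same for the moment, N m; "grip_width": opening from 0.0 (shut) to 1.0 (fully open).
Only numpy, scipy, OpenCV 4.12 (cv2) and the standard library are available. Lean on these libraries where they do the work, as an engineer would, in place of code of your own. Each camera call takes 0.05 s, during which the arm holds its last target.

## Working session

There is one attempt and no reset: what is moved stays moved. The work goes in short steps, Python scripts to look and compute and a shell command to move; the robot and the scene stay as the last step left them, time stands still between calls to the robot, and variables do not carry over. Pictures are saved under pics/ and viewed, and the job is handed in when it is done.

```bash
mkdir -p pics; ls; python3 - <<'E'
from cell import manip
import cv2
for n in("side","top"):
    cv2.imwrite(f"pics/{n}0.png",manip.read_camera(n)); p=manip.camera_params(n);print(n,p)
s=manip.state();print({k:s[k] for k in("time_s","eef_pos","tcp_rot","grip_width","ft_force")})
E
```

```text
pics
side {'fov_y': 45.71436472665657, 'cx': 256.92670230560145, 'cy': 191.98888305778536, 'R': array([[ 0.84585838, -0.53339756,  0.00326211],
       [-0.34292546, -0.54847289, -0.76261367],
       [ 0.40856545,  0.64394451, -0.646846  ]]), 't': array([-0.51665943,  0.24118623,  0.94395024])}
top {'fov_y': 51.438472011841185, 'cx': 255.52570870331598, 'cy': 198.81923617397254, 'R': array([[ 6.59726371e-04, -9.99869232e-01,  1.61581140e-02],
       [-9.90422981e-01, -2.88419041e-03, -1.38036227e-01],
       [ 1.38064779e-01, -1.59123013e-02, -9.90295368e-01]]), 't': array([-0.05178908,  0.59328751,  0.97408708])}
{'time_s': 0.1, 'eef_pos': array([0.27655685, 0.58776801, 0.23048089]), 'tcp_rot': array([ 8.44307173e-01,  5.35858961e-01, -6.13626180e-04,  4.41940702e-04]), 'grip_width': 0.9984339304999075, 'ft_force': array([ 0.01997292, -1.07240837,  0.85339456])}
```

View pics/side0.png

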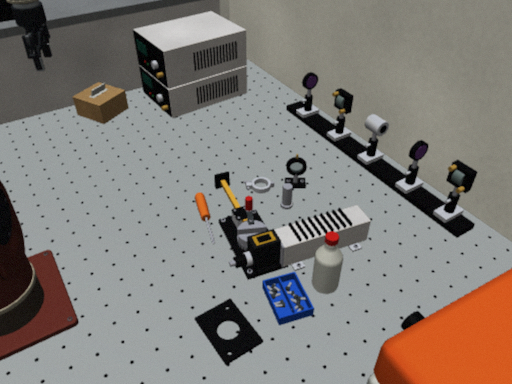

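View pics/top0.png

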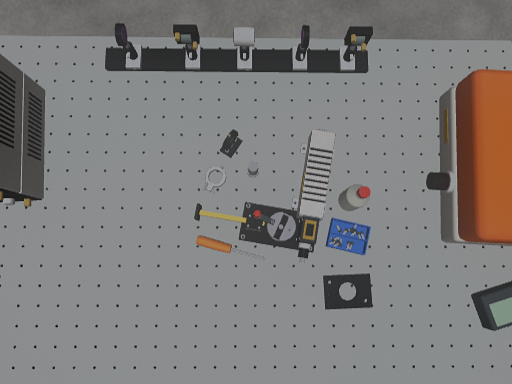

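```bash
python3 - <<'E'
import cv2
a=cv2.imread("pics/top0.png")[120:280,180:380];cv2.imwrite("pics/topz.png",cv2.resize(a,None,fx=4,fy=3.75 if 0 else 4,interpolation=cv2.INTER_CUBIC)[:600])
a=cv2.imread("pics/side0.png")[150:290,180:380];cv2.imwrite("pics/sidez.png",cv2.resize(a,None,fx=4,fy=4,interpolation=cv2.INTER_CUBIC))
E
```

```text
(no output)
```

View pics/topz.png

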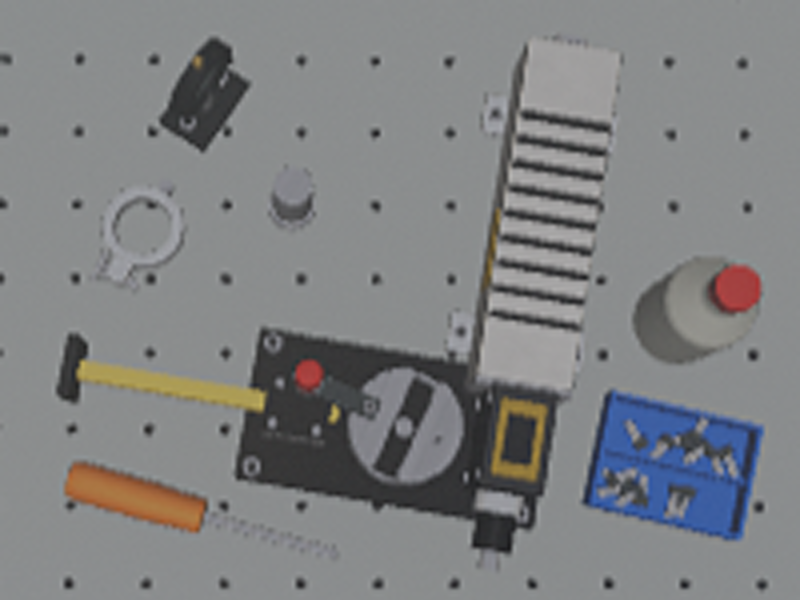

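View pics/sidez.png

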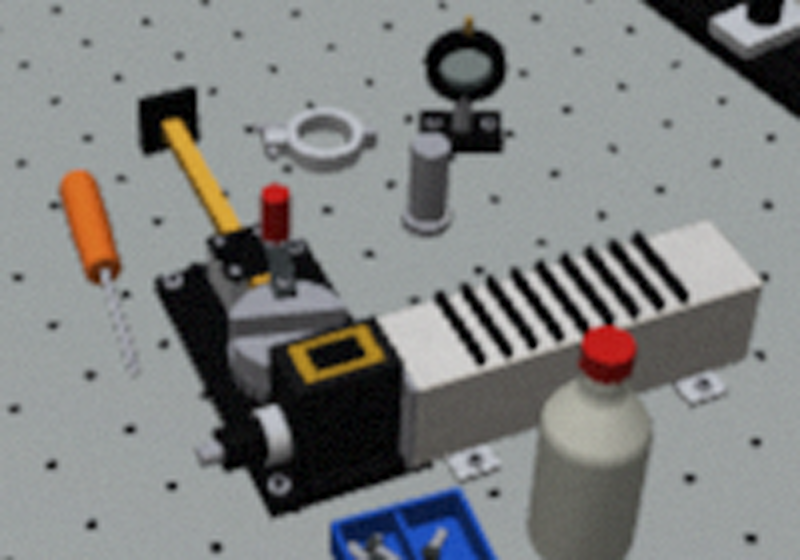

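```bash
cat > h.py <<'E'
import numpy as np
from cell import manip
from scipy.optimize import least_squares
def proj(n,X):
    p=manip.camera_params(n);f=192/np.tan(np.radians(p["fov_y"]/2))
    c=p["R"]@np.asarray(X)+p["t"];return np.array([f*c[0]/c[2]+p["cx"],f*c[1]/c[2]+p["cy"]])
def back(n,uv,z):
    return least_squares(lambda q:proj(n,[q[0],q[1],z])-uv,[.5,.1]).x
def zt(u,v):return np.array([(u+.5)/4-.5+180,(v+.5)/4-.5+120])
def zs(u,v):return np.array([(u+.5)/4-.5+180,(v+.5)/4-.5+150])
def W(P,x,y,z):
    c,s=np.cos(P[2]),np.sin(P[2]);return np.array([P[0]+c*x-s*y,P[1]+s*x+c*y,z])
E
python3 - <<'E'
from h import *
obs=[("top",zt(405,426),(0,0,.047)),("top",zt(262,328),(-.102,.05,.012)),("top",zt(237,478),(-.102,-.05,.012)),("top",zt(535,527),(.094,-.05,.012)),
("top",zt(518,440),(.066,0,.085)),("side",zs(336,353),(.066,0,.085)),("side",zs(157,283),(-.102,-.05,.012)),("side",zs(275,513),(.094,-.05,.012)),
("top",zt(74,335),(-.214,.02,.06)),("top",zt(70,401),(-.214,-.02,.06))]
P=least_squares(lambda P:np.concatenate([proj(n,W(P,*X))-uv for n,uv,X in obs]),[.35,0,-1.7],loss="soft_l1")
print(P.x,np.degrees(P.x[2]));print(P.fun.reshape(-1,2).round(2));P=P.x
k=[("top",zt(309,374),.089),("side",zs(276,190),.089)]
for n,uv,z in k:
    w=back(n,uv,z);d=w-P[:2];c,s=np.cos(P[2]),np.sin(P[2]);l=np.array([c*d[0]+s*d[1],-s*d[0]+c*d[1]])
    print(n,w,l,np.hypot(*l),"lock",np.arctan2(-l[0],-l[1]))
# others
for nm,uv,z in [("post",zt(292,182),.066),("drv near",zt(185,465),.02),("drv far",zt(200,520),.02),("drv tail",zt(75,475),.02),("tip",zt(335,553),.005),("lens top",zt(212,45),.1),("lensfoot",zt(203,150),.008),("ring",zt(120,270),.01)]:
    w=back("top",uv,z);d=w-P[:2];c,s=np.cos(P[2]),np.sin(P[2]);print(nm,w.round(3),np.array([c*d[0]+s*d[1],-s*d[0]+c*d[1]]).round(3))
st=manip.state()
from scipy.spatial.transform import Rotation as R
print(R.from_quat(st["tcp_rot"]).as_matrix().round(3))
E
```

```text
[ 0.52441445 -0.11665973 -1.73047271] -99.14878293184927
[[ 0.9  -0.35]
 [-0.02  0.  ]
 [-0.09  0.36]
 [ 0.34  0.33]
 [ 0.88 -0.58]
 [ 0.4   0.43]
 [-0.91 -1.04]
 [-0.59 -1.25]
 [ 0.46  0.3 ]
 [-1.44 -0.39]]
top [ 0.55187974 -0.05325366] [-0.06696641  0.01703442] 0.06909899993615018 lock 1.8198860479549532
side [ 0.5540502  -0.05260073] [-0.06795614  0.01907345] 0.07058210420142338 lock 1.844428968689239
post [ 0.676 -0.043] [-0.097  0.137]
drv near [0.5   0.025] [-0.136 -0.046]
drv far [0.465 0.015] [-0.121 -0.079]
drv tail [0.494 0.095] [-0.204 -0.064]
tip [ 0.444 -0.072] [-0.032 -0.086]
lens top [0.754 0.007] [-0.158  0.207]
lensfoot [0.71  0.016] [-0.16   0.162]
ring [0.629 0.07 ] [-0.201  0.073]
[[ 0.426  0.905 -0.001]
 [ 0.905 -0.426 -0.001]
 [-0.002  0.    -1.   ]]
```

```bash
cat >> h.py <<'E'
from scipy.spatial.transform import Rotation as Ro
P=np.array([.5244,-.1167,-1.7305])
def rel(x,y,z,st=None):
    st=st or manip.state();R=Ro.from_quat(st["tcp_rot"]).as_matrix()
    return (R.T@(W(P,x/1e3,y/1e3,z/1e3)-st["eef_pos"])*1e3).round(1)
def toolsh():
    st=manip.state();d=st["eef_pos"][:2]-P[:2];c,s=np.cos(P[2]),np.sin(P[2]);R=Ro.from_quat(st["tcp_rot"]).as_matrix()
    print("t",st["time_s"],"shut xy mm",(1e3*np.array([c*d[0]+s*d[1],-s*d[0]+c*d[1]])).round(1),"z",st["eef_pos"][2].round(4),"tool x ang",np.degrees(np.arctan2(R[1,0],R[0,0])).round(2),"F",st["ft_force"].round(1),"w",st["grip_width"],"q",st["qpos"].round(2))
E
python3 - <<'E'
from h import *
toolsh()
print(rel(-77.4,-20.6,231),rel(-77.4,-20.6,110))
print(back("side",np.array([100,100]),.05),back("top",np.array([40,200]),.1))
E
```

```text
t 0.1 shut xy mm [-656.1 -356.7] z 0.2305 tool x ang 64.8 F [ 0.  -1.1  0.9] w 0.9984339304999075 q [-1.23  0.33  0.04  1.47 -0.01  1.34 -0.06]
[-4.632e+02  4.830e+02  2.000e-01] [-463.1  483.   121.2]
[0.41565304 0.66661322] [0.58090452 0.46279899]
```

```bash
python3 -m inch '[-20,20,0,0,-50,52,0,0,-80,83,0,0,-110,115,0,0,-140,146,0,0,-170,177,0,0,-200,208,0,0,-230,240,0,0,-260,271,0,0,-290,302,0,0,-310,323,0,0,-320,334,0,0]' -1 20; python3 -c "
from h import *
toolsh();print(rel(-77.4,-20.6,110))"
```

```text
time_s: 1.3
eef_pos: [0.4434, 0.1532, 0.2313]
tcp_rot: [0.845, 0.534, -0.0, 0.0]
ft_force: [-0.5, 0.1, 0.3]
grip_width: 0.002
t 1.3 shut xy mm [-253.6 -122.9] z 0.2313 tool x ang 64.59 F [-0.5  0.1  0.3] w 0.002297419165126839 q [-0.8  -0.06  0.36  1.9   0.02  1.29  0.68]
[-140.5  147.5  121.3]
```

```bash
python3 -m inch '[-20,20,0,0,-45,47,10,0,-70,73,30,0,-95,99,55,0,-115,120,80,0,-130,136,100,0,-138,145,115,0,-140,147,121,0,-140,147,121,0,-140,147,121,0]'; python3 - <<'E'
from h import *
import cv2
toolsh()
for n,(x,y) in(("top",(180,120)),("side",(180,110))):
    a=manip.read_camera(n)[y:y+150,x:x+200];cv2.imwrite(f"pics/{n}1.png",cv2.resize(a,None,fx=4,fy=4,interpolation=cv2.INTER_CUBIC))
print(rel(-77.4,-20.6,62))
E
```

```text
time_s: 2.3
eef_pos: [0.5162, -0.0321, 0.1108]
tcp_rot: [0.844, 0.536, 0.0, -0.0]
ft_force: [0.3, 0.6, -0.4]
grip_width: 0.002
t 2.3 shut xy mm [-82.3 -21.5] z 0.1108 tool x ang 64.85 F [ 0.3  0.6 -0.4] w 0.001784015265030758 q [-0.56  0.18  0.59  1.96 -0.11  1.04  1.22]
[-4.7  2.  49.2]
```

View pics/top1.png

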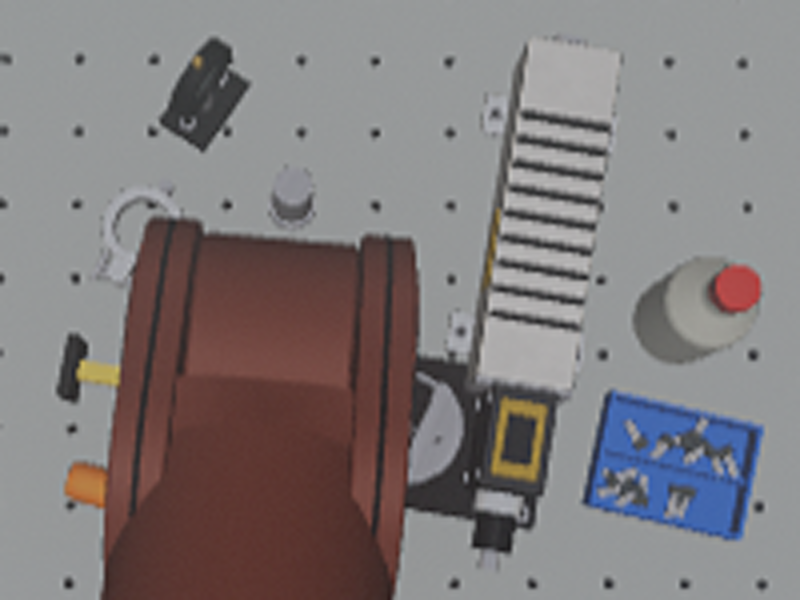

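View pics/side1.png

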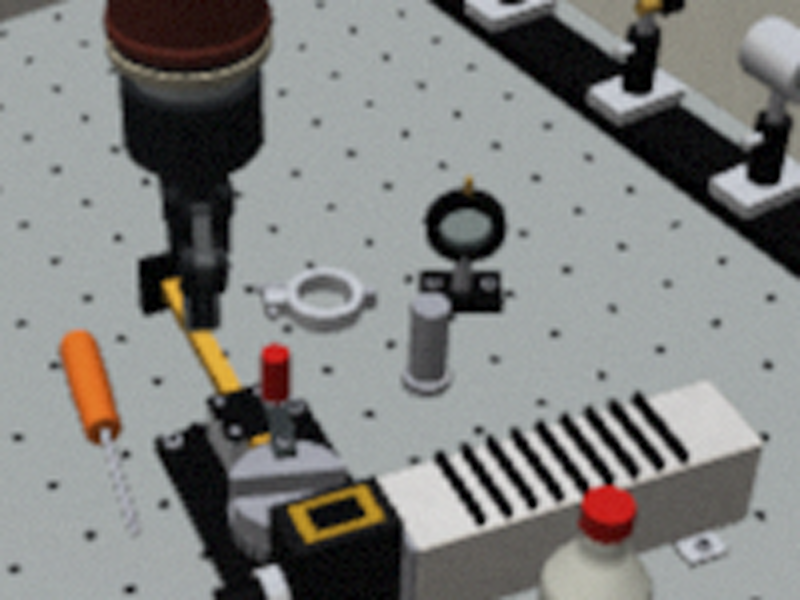

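```bash
python3 -m inch '[-2,1,15,0,-4.5,2,30,0,-4.5,2,42,0,-4.5,2,48,0,-4.5,2,48.5,0,-4.5,2,48.5,0]'; python3 - <<'E'
from h import *
import cv2
toolsh()
for n,(x,y) in(("side",(180,130)),):
    a=manip.read_camera(n)[y:y+150,x:x+200];cv2.imwrite(f"pics/{n}2.png",cv2.resize(a,None,fx=4,fy=4,interpolation=cv2.INTER_CUBIC))
print(rel(-77.4,-20.6,62))
E
```

```text
time_s: 3.0
eef_pos: [0.5163, -0.0376, 0.0622]
tcp_rot: [0.844, 0.536, 0.0, 0.0]
ft_force: [-0.0, 0.9, 0.1]
grip_width: -0.001
t 3.0 shut xy mm [-76.8 -20.6] z 0.0622 tool x ang 64.81 F [-0.   0.9  0.1] w -0.001417707517048837 q [-0.53  0.25  0.58  2.   -0.17  0.94  1.27]
[ 0.6 -0.3  0.4]
```

View pics/side2.png

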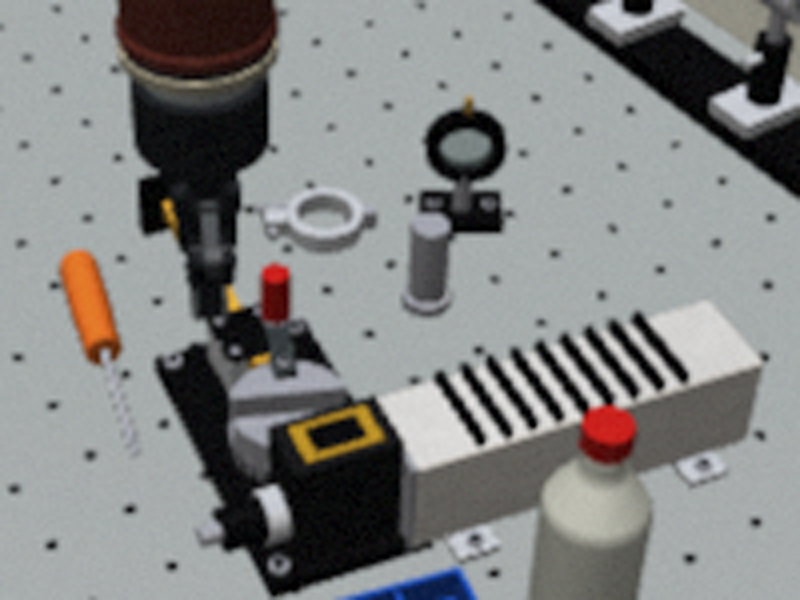

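```bash
python3 - <<'E'
from h import *
def C(p,o=20): return 68*np.array([-np.sin(p),-np.cos(p)])-o*np.array([-np.cos(p),np.sin(p)])
print(rel(*C(1.83,30),62),rel(*C(1.83),62))
for p in list(np.linspace(1.83,3.08,22)): print(round(p,3),rel(*C(p),62).round(1),round(np.degrees(p-1.83),1))
E
```

```text
[-0.7  9.5  0.4] [-0.5 19.5  0.4]
1.83 [-0.5 19.5  0.4] 0.0
1.89 [ 0.6 23.5  0.4] 3.4
1.949 [ 1.5 27.6  0.4] 6.8
2.009 [ 2.2 31.8  0.4] 10.2
2.068 [ 2.6 36.   0.4] 13.6
2.128 [ 2.8 40.2  0.4] 17.1
2.187 [ 2.7 44.4  0.4] 20.5
2.247 [ 2.3 48.6  0.4] 23.9
2.306 [ 1.8 52.8  0.4] 27.3
2.366 [ 0.9 57.   0.4] 30.7
2.425 [-0.2 61.   0.4] 34.1
2.485 [-1.5 65.   0.4] 37.5
2.544 [-3.  69.   0.4] 40.9
2.604 [-4.8 72.8  0.4] 44.3
2.663 [-6.8 76.5  0.4] 47.7
2.723 [-9.1 80.1  0.4] 51.2
2.782 [-11.5  83.5   0.4] 54.6
2.842 [-14.1  86.8   0.4] 58.0
2.901 [-17.   89.9   0.4] 61.4
2.961 [-20.   92.9   0.4] 64.8
3.02 [-23.2  95.7   0.4] 68.2
3.08 [-26.5  98.2   0.4] 71.6
```

```bash
python3 -m inch '[-0.5,6,0,0,-0.5,12,0,0,-0.5,16,0,0,-0.5,19.5,0,0,0.6,23.5,0,3.4,1.5,27.6,0,6.8,2.2,31.8,0,10.2,2.6,36,0,13.6,2.8,40.2,0,17.1,2.8,40.2,0,17.1]'; python3 - <<'E'
from h import *
import cv2
toolsh()
for n,(x,y) in(("side",(180,130)),):
    a=manip.read_camera(n)[y:y+150,x:x+200];cv2.imwrite(f"pics/{n}3.png",cv2.resize(a,None,fx=4,fy=4,interpolation=cv2.INTER_CUBIC))
E
```

```text
time_s: 4.05
eef_pos: [0.5538, -0.0526, 0.0617]
tcp_rot: [0.915, 0.404, -0.0, 0.0]
ft_force: [0.9, 0.5, 0.5]
grip_width: 0.002
t 4.05 shut xy mm [-67.9  18.8] z 0.0617 tool x ang 47.63 F [0.9 0.5 0.5] w 0.001879692849780537 q [-0.52  0.34  0.63  1.91 -0.24  0.97  1.05]
```

View pics/side3.png

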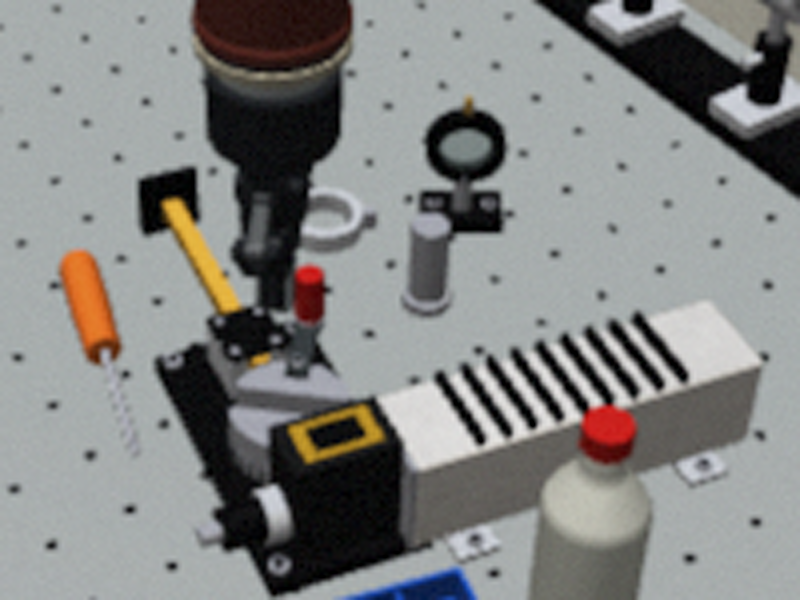

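```bash
python3 - <<'E'
from h import *
u=np.array([(310+.5)/4-.5+180,(270+.5)/4-.5+130]);w=back("side",u,.089)
d=w-P[:2];c,s=np.cos(P[2]),np.sin(P[2]);l=np.array([c*d[0]+s*d[1],-s*d[0]+c*d[1]]);print(l,np.arctan2(-l[0],-l[1]))
def C(p,o=20): return 68*np.array([-np.sin(p),-np.cos(p)])-o*np.array([-np.cos(p),np.sin(p)])
for p in list(np.linspace(2.128,3.12,19)): print(round(p,3),rel(*C(p),62).round(1),round(np.degrees(p-2.128),1))
E
```

```text
[-0.06017389  0.03763073] 2.129659067064776
2.128 [ 0.5  0.  -0.3] 0.0
2.183 [ 1.5  3.8 -0.3] 3.2
2.238 [ 2.4  7.6 -0.3] 6.3
2.293 [ 3.1 11.4 -0.3] 9.5
2.348 [ 3.5 15.3 -0.3] 12.6
2.404 [ 3.7 19.2 -0.3] 15.8
2.459 [ 3.7 23.1 -0.3] 18.9
2.514 [ 3.5 27.  -0.3] 22.1
2.569 [ 3.1 30.9 -0.3] 25.3
2.624 [ 2.5 34.8 -0.3] 28.4
2.679 [ 1.7 38.6 -0.3] 31.6
2.734 [ 0.6 42.3 -0.3] 34.7
2.789 [-0.6 46.  -0.3] 37.9
2.844 [-2.1 49.7 -0.3] 41.0
2.9 [-3.8 53.2 -0.3] 44.2
2.955 [-5.6 56.6 -0.3] 47.4
3.01 [-7.6 60.  -0.3] 50.5
3.065 [-9.9 63.2 -0.3] 53.7
3.12 [-12.2  66.3  -0.3] 56.8
```

Angle matches the model exactly (2.13). Continue.

```bash
python3 -m inch '[1.5,3.8,0,3.2,2.4,7.6,0,6.3,3.1,11.4,0,9.5,3.5,15.3,0,12.6,3.7,19.2,0,15.8,3.7,23.1,0,18.9,3.5,27,0,22.1,3.1,30.9,0,25.3,2.5,34.8,0,28.4,1.7,38.6,0,31.6,1.7,38.6,0,31.6]'; python3 - <<'E'
from h import *
toolsh()
def C(p,o=20): return 68*np.array([-np.sin(p),-np.cos(p)])-o*np.array([-np.cos(p),np.sin(p)])
for p in list(np.linspace(2.68,3.12,9)): print(round(p,3),rel(*C(p),62).round(1),round(np.degrees(p-2.679),1))
E
```

```text
time_s: 5.2
eef_pos: [0.583, -0.0772, 0.0616]
tcp_rot: [0.99, 0.14, -0.0, -0.0]
ft_force: [-0.3, 0.5, 0.2]
grip_width: 0.001
t 5.2 shut xy mm [-48.3  51.6] z 0.0616 tool x ang 16.13 F [-0.3  0.5  0.2] w 0.0010623431620273105 q [-0.54  0.44  0.73  1.83 -0.34  1.    0.62]
2.68 [ 0.3  0.3 -0.4] 0.1
2.735 [ 1.4  4.  -0.4] 3.2
2.79 [ 2.3  7.8 -0.4] 6.4
2.845 [ 2.9 11.7 -0.4] 9.5
2.9 [ 3.4 15.5 -0.4] 12.7
2.955 [ 3.6 19.4 -0.4] 15.8
3.01 [ 3.6 23.3 -0.4] 19.0
3.065 [ 3.4 27.2 -0.4] 22.1
3.12 [ 3.  31.1 -0.4] 25.3
```

```bash
python3 -m inch '[1.4,4,0,3.2,2.3,7.8,0,6.4,2.9,11.7,0,9.5,3.4,15.5,0,12.7,3.6,19.4,0,15.8,3.6,23.3,0,19,3.4,27.2,0,22.1,3.1,30.5,0,25,3.1,30.5,0,25,3.1,30.5,0,25]'; python3 - <<'E'
from h import *
import cv2
toolsh()
for n,(x,y) in(("side",(180,130)),("top",(180,120))):
    a=manip.read_camera(n)[y:y+150,x:x+200];cv2.imwrite(f"pics/{n}4.png",cv2.resize(a,None,fx=4,fy=4,interpolation=cv2.INTER_CUBIC))
E
```

```text
time_s: 6.2
eef_pos: [0.5947, -0.1055, 0.0618]
tcp_rot: [0.997, -0.076, 0.0, 0.0]
ft_force: [-0.2, -0.1, -0.6]
grip_width: 0.005
t 6.2 shut xy mm [-22.2  67.7] z 0.0618 tool x ang -8.72 F [-0.2 -0.1 -0.6] w 0.004818072427199997 q [-0.54  0.5   0.82  1.8  -0.42  1.03  0.29]
```

View pics/side4.png

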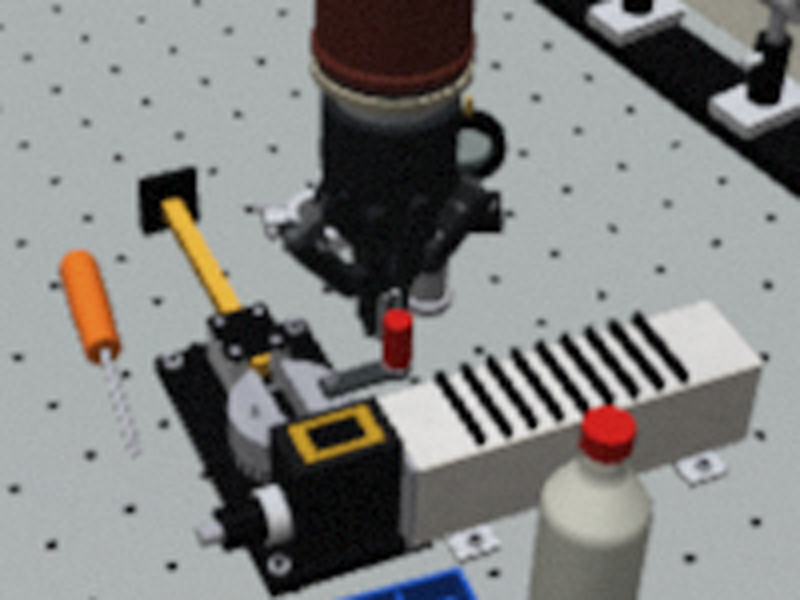

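View pics/top4.png

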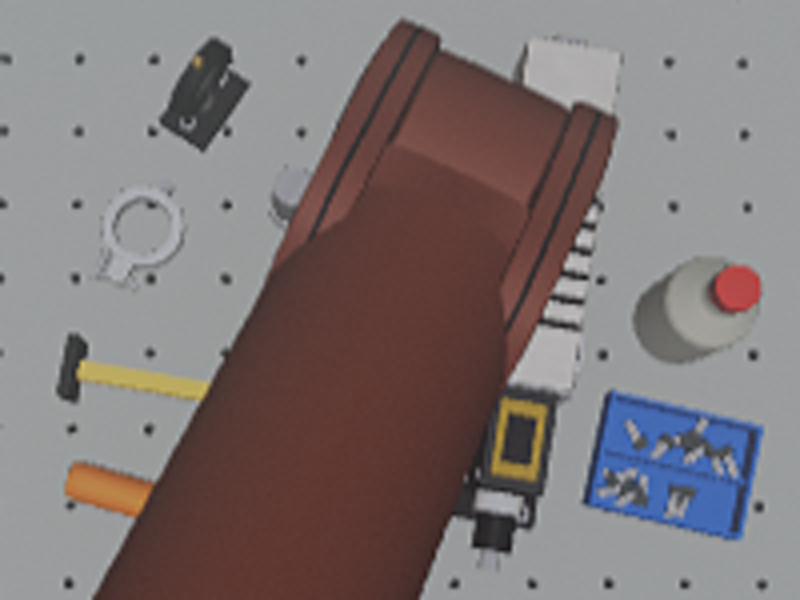

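```bash
python3 - <<'E'
from h import *
u=np.array([(398+.5)/4-.5+180,(316+.5)/4-.5+130]);w=back("side",u,.089)
d=w-P[:2];c,s=np.cos(P[2]),np.sin(P[2]);l=np.array([c*d[0]+s*d[1],-s*d[0]+c*d[1]]);print(l,np.arctan2(-l[0],-l[1]))
print(rel(-70,68,62),rel(-70,68,130),rel(-260,0,130),rel(-260,0,26))
E
```

```text
[-0.0033461   0.06844309] 3.09274270288952
[  0.6 -47.7  -0.1] [  0.6 -47.7 -68.1] [ -66.2 -238.2  -68.1] [ -66.2 -238.2   35.9]
```

```bash
python3 -m inch '[0,1,0,0,0,2,0,0,0,2,0,0,0,-8,0,0,0,-25,-10,0,0,-45,-35,0,-10,-75,-65,0,-25,-115,-80,0,-40,-155,-80,0,-55,-195,-80,0,-64,-230,-80,0,-66,-240,-80,0]'; python3 -m inch '[0,0,0,0,0,0,0,0]';python3 - <<'E'
from h import *
import cv2
toolsh();print(rel(-260,0,110),rel(-260,0,26))
for n,(x,y) in(("side",(150,130)),("top",(180,120))):
    a=manip.read_camera(n)[y:y+150,x:x+200];cv2.imwrite(f"pics/{n}5.png",cv2.resize(a,None,fx=4,fy=4,interpolation=cv2.INTER_CUBIC))
E
```

```text
time_s: 7.5
eef_pos: [0.5654, 0.1475, 0.1416]
tcp_rot: [0.997, -0.074, -0.0, -0.001]
ft_force: [0.6, -0.7, 0.3]
grip_width: -0.001
time_s: 7.7
eef_pos: [0.5668, 0.1404, 0.1418]
tcp_rot: [0.997, -0.078, 0.0, 0.001]
ft_force: [-0.5, -0.9, 0.0]
grip_width: -0.002
t 7.7 shut xy mm [-260.6    0.9] z 0.1418 tool x ang -8.96 F [-0.5 -0.9  0. ] w -0.0018636581047958047 q [-1.02  0.35  0.85  1.78 -0.28  1.15 -0.23]
[-0.9  0.5 31.8] [ -1.    0.4 115.8]
```

View pics/side5.png

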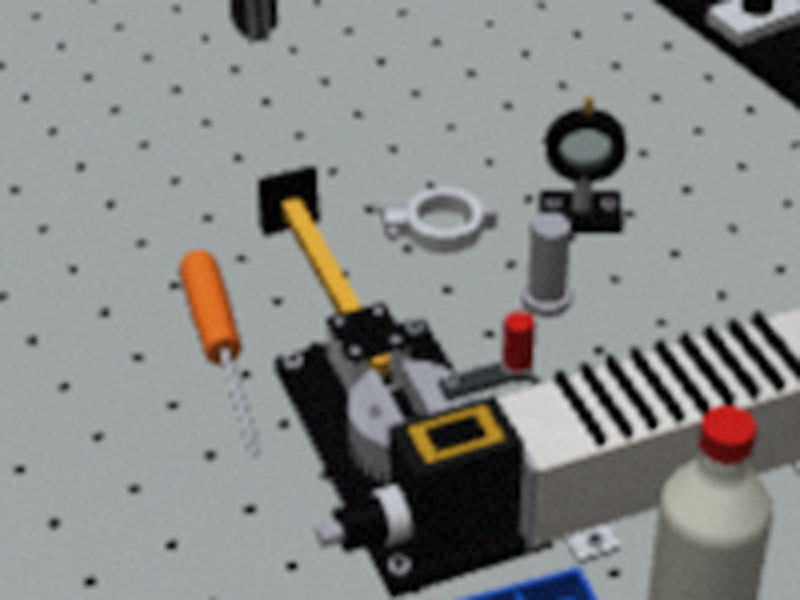

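View pics/top5.png

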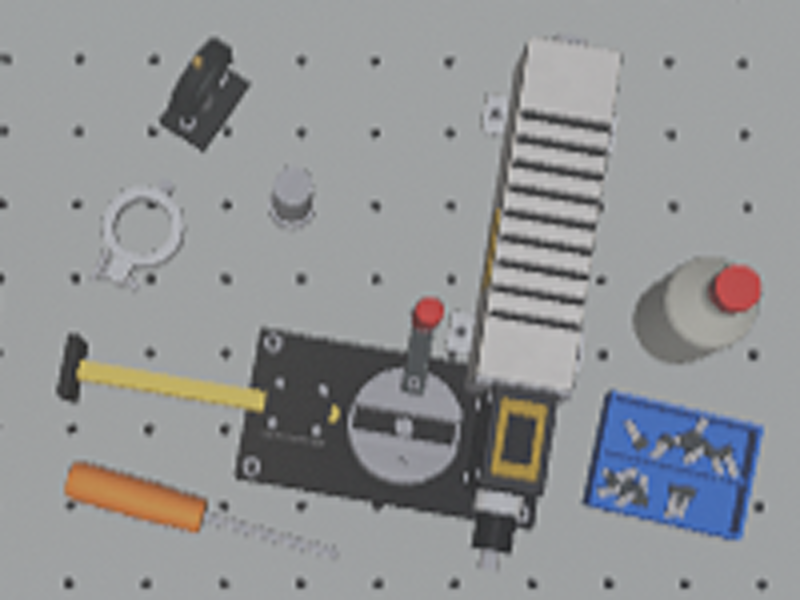

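```bash
python3 -m inch '[0,0,20,0,-0.5,0,50,0,-1,0.5,80,0,-1,0.5,103,0,-1,0.5,111,0,-1,0.5,114,0,-1,8,114,0,-1,16,114,0,-1,23,114,0,-1,23,114,0]'; python3 - <<'E'
from h import *
import cv2
toolsh();print(rel(-229,0,28),rel(-109,0,28))
for n,(x,y) in(("side",(150,130)),):
    a=manip.read_camera(n)[y:y+150,x:x+200];cv2.imwrite(f"pics/{n}6.png",cv2.resize(a,None,fx=4,fy=4,interpolation=cv2.INTER_CUBIC))
E
```

```text
time_s: 8.8
eef_pos: [0.5623, 0.1175, 0.0286]
tcp_rot: [0.997, -0.079, 0.0, -0.0]
ft_force: [0.7, 0.0, 0.4]
grip_width: 0.0
t 8.8 shut xy mm [-2.372e+02  2.000e-01] z 0.0286 tool x ang -9.02 F [0.7 0.  0.4] w 0.0003831902772295818 q [-0.91  0.47  0.78  1.89 -0.41  0.94 -0.1 ]
[-0.2  8.2  0.6] [ -0.5 128.2   0.6]
```

View pics/side6.png

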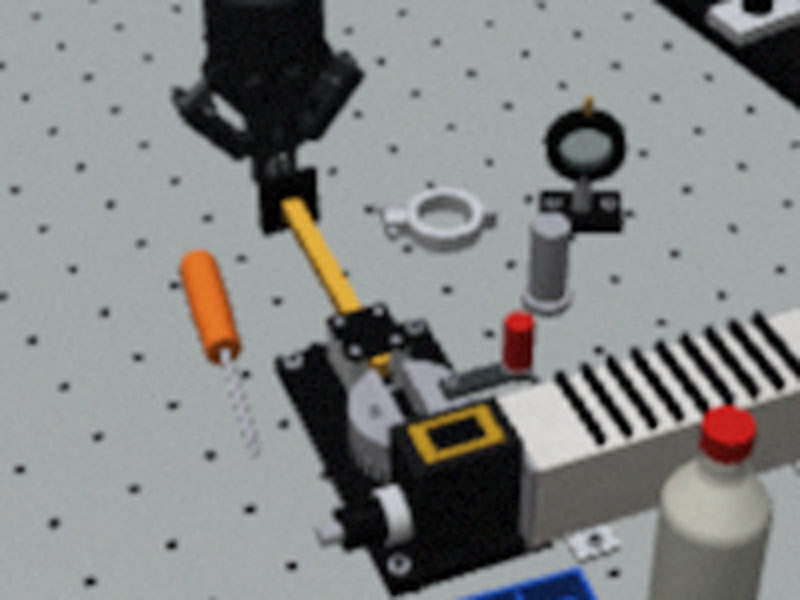

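```bash
python3 -m inch '[0,4,0,0,0,8,0,0,0,13,0,0,0,18,0,0,0,23,0,0,0,28,0,0,0,33,0,0,0,38,0,0,0,43,0,0,0,48,0,0]'; python3 - <<'E'
from h import *
toolsh();print(rel(-109,0,28))
E
```

```text
time_s: 9.85
eef_pos: [0.5542, 0.0715, 0.0278]
tcp_rot: [0.997, -0.078, -0.0, -0.0]
ft_force: [-2.1, 4.7, 1.9]
grip_width: 0.003
t 9.85 shut xy mm [-190.6   -0.5] z 0.0278 tool x ang -8.9 F [-2.1  4.7  1.9] w 0.0032325553972605034 q [-0.86  0.45  0.79  1.93 -0.4   0.93 -0.03]
[ 0.2 81.6 -0.2]
```

```bash
python3 -m inch '[0,5,0,0,0,10,0,0,0,15,0,0,0,20,0,0,0,25,0,0,0,30,0,0,0,35,0,0,0,40,0,0,0,45,0,0,0,50,0,0]'; python3 - <<'E'
from h import *
toolsh();print(rel(-109,0,28))
E
```

```text
time_s: 10.85
eef_pos: [0.5461, 0.0221, 0.0276]
tcp_rot: [0.997, -0.078, -0.001, -0.0]
ft_force: [-3.5, 4.0, 2.1]
grip_width: 0.001
t 10.85 shut xy mm [-140.5   -0.6] z 0.0276 tool x ang -8.91 F [-3.5  4.   2.1] w 0.0008553296416688672 q [-0.79  0.43  0.81  1.96 -0.39  0.92  0.06]
[ 0.5 31.5 -0.4]
```

```bash
python3 -m inch '[0,5,0,0,0,10,0,0,0,15,0,0,0,20,0,0,0,24,0,0,0,27,0,0,0,29,0,0,0,30,0,0,0,30,0,0]'; python3 - <<'E'
from h import *
toolsh();print(rel(-109,0,28))
E
```

```text
time_s: 11.75
eef_pos: [0.5415, -0.0076, 0.0276]
tcp_rot: [0.997, -0.078, -0.001, 0.0]
ft_force: [-1.9, 2.4, -0.5]
grip_width: 0.003
t 11.75 shut xy mm [-110.4   -0.5] z 0.0276 tool x ang -8.92 F [-1.9  2.4 -0.5] w 0.0031748994342562713 q [-0.75  0.42  0.82  1.97 -0.38  0.91  0.11]
[ 0.5  1.4 -0.4]
```

Inch forward in 1 mm steps until the force rises.

```bash
python3 -m inch '[0,1,0,0,0,1,0,0]'; python3 -m inch '[0,1,0,0,0,1,0,0]'
```

```text
time_s: 11.95
eef_pos: [0.5416, -0.0077, 0.0276]
tcp_rot: [0.997, -0.077, -0.001, -0.0]
ft_force: [-2.9, 6.1, 0.4]
grip_width: 0.004
time_s: 12.15
eef_pos: [0.5415, -0.0077, 0.0276]
tcp_rot: [0.997, -0.077, -0.001, -0.001]
ft_force: [-1.8, 9.0, 0.8]
grip_width: -0.004
```

```bash
python3 -m inch '[0,1,0,0,0,1,0,0]';  python3 -c "
from h import *
toolsh()"
```

```text
time_s: 12.35
eef_pos: [0.5415, -0.0077, 0.0276]
tcp_rot: [0.997, -0.077, -0.001, -0.001]
ft_force: [-1.7, 11.7, 0.6]
grip_width: 0.001
t 12.35 shut xy mm [-110.3   -0.4] z 0.0276 tool x ang -8.79 F [-1.7 11.7  0.6] w 0.0006825648912186162 q [-0.75  0.42  0.81  1.97 -0.39  0.91  0.11]
```

The bar is against a stop: force rises and nothing moves. Back off and look.

```bash
python3 -m inch '[0,-6,0,0,0,-20,0,0,0,-45,0,0,0,-75,-10,0,0,-105,-40,0,0,-135,-80,0,0,-155,-110,0,0,-160,-125,0,0,-160,-125,0,0,-160,-125,0]';python3 - <<'E'
from h import *
import cv2
toolsh()
for n,(x,y) in(("side",(150,130)),("top",(180,120))):
    a=manip.read_camera(n)[y:y+150,x:x+200];cv2.imwrite(f"pics/{n}7.png",cv2.resize(a,None,fx=4,fy=4,interpolation=cv2.INTER_CUBIC))
E
```

```text
time_s: 13.35
eef_pos: [0.5661, 0.1466, 0.1518]
tcp_rot: [0.997, -0.078, -0.0, 0.001]
ft_force: [0.2, -0.0, -0.3]
grip_width: 0.001
t 13.35 shut xy mm [-266.6   -0.7] z 0.1518 tool x ang -8.96 F [ 0.2 -0.  -0.3] w 0.0011645236285415335 q [-1.03  0.34  0.86  1.76 -0.28  1.17 -0.25]
```

View pics/side7.png

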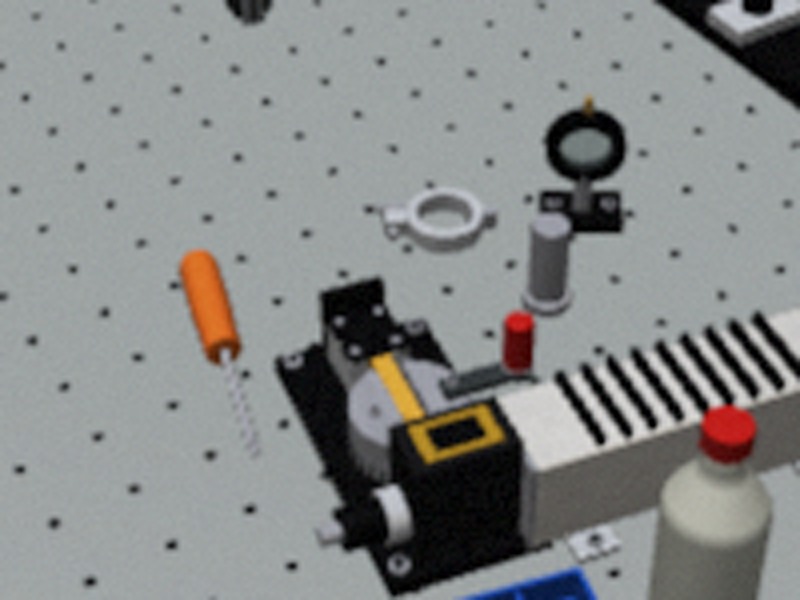

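View pics/top7.png

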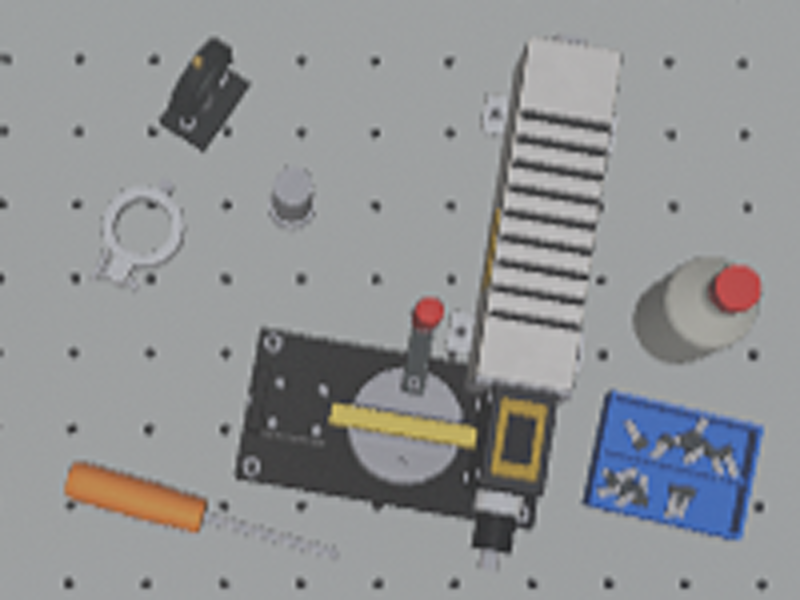

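The bar runs through the disc from (332,413) to (475,435) into the housing. The thumb plate is against the guide, and the loose items are where they were.

```bash
python3 -c "
from cell import manip
print(manip.sign_off())"
```

```text
the job is handed in; nothing more can be done
None
```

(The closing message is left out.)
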